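# Prop up the screen stand and hold it

### The job

The repair stand with the black screen in it has slumped forward. Flip its kickstand over the top and down, and press it past the sprung jaw until it sits fully home in its fork clip; then take the stand's frame by the handle bar on its top edge, pull it upright until the kickstand's foot comes down on the base plate, and finish while still gripping the handle and holding the frame upright, because it tips forward again if let go. Do not disturb the loose things standing on the base plate and lying about the bench.

Things in the scene. Friction and masses are not known exactly. Their poses are not given: they have to be found in the camera images.
- stand: fixed grey base plate of the screen stand, 280 (x) x 270 (y) x 14 mm; origin at the centre of its underside on the table, z up. 'Forward' is its -y, 'back' its +y; the frame stands over its -x part, the kickstand over its +x part, and yaw is about z.
- frame_hinge (a point): middle of the frame's hinge axis, which runs along the base plate's x axis, 35 mm above the table, at (-70, -40, 35) mm in the base plate's frame (axes as stand)
- frame (a joint): lean of the frame about its hinge, rad: 0 upright, positive forward (to the base plate's -y), stops at 0.40 and -0.25. It starts at about 0.40 and falls back there by its weight (about 1 kg) and a weak hinge spring: some 4 N at the handle at full lean, 3 N upright. Pressing on the lowered kickstand with over about 5 N near its foot lifts the frame.
- handle: handle of the frame: black rubber sleeve 16 mm thick, 72 mm long, turning freely on its axis between two 8 mm posts. Origin at its centre, 190 mm from the frame's hinge axis; x along the bar (parallel to that hinge). 32 mm is free between the bar and the frame (150 wide and high, 12 mm thick, screen on its forward side); two 28 mm thick clamps stand 2 mm over its top edge.
- kick_axle (a point): axis of the kickstand's hinge, in the plane of the leg, on the frame: 135 mm from the frame's middle towards +x, 30 mm above the frame hinge along the frame (axes as the frame: x along the hinge, z up the frame, y back)
- kickstand (a joint): kickstand relative to the frame, rad: 0 stowed (pointing up, 0.25 forward of the frame's plane), growing as it swings over the top and back down; 2.13 fully home. Leg's angle from vertical, backwards = kickstand - 0.25 - frame. Before vertical it falls back, beyond it falls in about 1 s and rests on the sprung jaw at about 1.7. Some 2 N near the foot presses it past; the jaw locks it.
- kick_foot (a point): centre of the kickstand's foot: a black rubber crossbar 16 mm thick and 44 mm long (parallel to the hinge) on the end of the 12 mm round steel leg, 140 mm from kick_axle. Axes: z out along the leg, x along the crossbar.
- clip (a point): centre of the leg's place in the fork clip, on the frame, 55 mm from kick_axle along the lowered leg: a steel fork 26 mm wide and 16 mm long with a dark hinged jaw on its +x side, whose nose reaches 25 mm above this point; the leg's outer 70 mm is clear of it
- screw_jar: closed glass screw jar with steel cap, 40 mm wide, 45 mm tall, standing on the stand's base plate; to be left alone. Origin at the centre of its underside
- flux_tin: round aluminium tin, 38 mm wide, 26 mm tall, standing on the stand's base plate; to be left alone. Origin at the centre of its underside
- back_cover: phone back cover lying on the table, 152 x 72 x 8 mm; to be left alone. Origin at the centre of its underside
- driver: screwdriver lying on the table, 150 mm long; to be left alone. Origin at the centre of its underside
- tweezers: steel tweezers lying on the table, 125 mm long; to be left alone. Origin at the centre of its underside
- tape_roll: roll of paper tape lying on the table, 80 mm wide, 18 mm tall; to be left alone. Origin at the centre of its underside
- circuit_board: dark circuit board lying on the table, 60 x 110 x 6 mm; to be left alone. Origin at the centre of its underside

How it is judged (in metres and radians):
On the way, in this order (a step that is already met when the one before it is completed fails the run):
1. the kickstand is flipped over and sits home in its clip (value of joint kickstand above 2.06 rad), for 0.2 s.
2. the frame is upright, held by its handle (value of joint frame between -0.08 and 0.08 rad and contact force between the fingers and handle above 1 N and value of joint kickstand above 2.06 rad), for 0.2 s.
At the end, for the whole second after the job is handed in: The kickstand is home in its clip (joint over 2.06 of 2.13 rad), the frame is still and upright within 0.08 rad (under 5 degrees), and the robot's fingers are still on the handle bar with more than 1 N (all of step 2 and velocity of joint frame between -0.1 and 0.1 rad/s); the arm keeps its last pose, push and grip.
It fails at once if a loose thing on the base plate (jar or tin) is pushed more than 30 mm from its place (distance of any of screw_jar, flux_tin from where it was at the start of the episode above 0.03 m).
It fails at once if a loose thing on the table is pushed more than 30 mm from its place (distance of any of back_cover, driver, tweezers, tape_roll, circuit_board from where it was at the start of the episode above 0.03 m).
It also fails if it takes over 61 s, if anything falls off the work surface, if the arm or the gripper's body presses on something with over 40 N, if the wrist force passes 120 N, or if a joint passes its speed limit or range.

### The arm

A 6-joint arm with a two-finger parallel gripper is mounted at the origin on the work surface. World frame = base frame: x ahead of the robot, y to its left, z up, the work surface at z = 0. Lengths are in mm, angles in rad, forces in N, time in s.
With the tool pointing down it reaches from about 275 to 1000 mm from the base axis. Payload 8.4 kg.
Tool frame: the origin (TCP) lies at the very end of the fingers, on their centre line; the grasp point (between the pads) lies 19 mm behind it; z points along the fingers, y is the direction in which the jaws open and shut (so a half turn about z gives the same grasp; the last joint's range is limited). The gripper opens to 85 mm and grips with 20 to 120 N. Pads are 22 mm wide; open, the fingers measure 114 mm over their backs; the gripper's body (76 mm by 85 mm) begins 54 mm behind the grasp point. The pads swing forward as they close: fully open they stand 13 mm farther back than shut.
Start: joints at [1.32, 0.353, 1.633, -0, 1.155, -0.002], TCP at [153.899, 605.758, 231.281] pointing down, gripper open.
Joint ranges: [-2.63, 2.63], [-0.92, 2.1], [0.06, 2.66], [-1.3, 4.44], [0, 2.69], [-3.02, 3.02]. Speed limits (rad/s): [2.22, 2.22, 2.79, 3.14, 3.14, 3.14].

### API

Orientations are given as [roll, pitch, yaw] about the fixed x, y, z axes, in that order (R = Rz(yaw) Ry(pitch) Rx(roll)).
In Python, from rig import readout, grab_frame, calibration, r gives the robot as it stands. The module is installed in compiled form; this text tells all that it offers.
- The arm moves only by the tool play_rows, never from a script. Its argument "rows" is a list of rows, each a list of 3 entries, a list of its own where there are three numbers: the closure in counts, from 0 (fully open) to 255 (shut), then the shift along the tool's x, y, z in cm, then the turn, a rotation vector about the tool's x, y, z in rad. In form: [[gripper, [dx, dy, dz], [rx, ry, rz]], ...]. A call has 1 to 12 rows; each row is the pose to reach, as a shift and turn from the pose commanded when the call began, along the tool's axes at that moment; what a row does not reach only later rows make up. A row lasts 1/12 s, in which the tool goes at most 41.7 mm and 7.16 degrees, less where a joint would pass 70% of its speed; a pose out of reach is approached as far as the arm can. A call with a gripper value outside its range is refused whole. The fingers move at their own pace and stop on an object; "squeeze" is the grip in N (left out, the last holds). Time passes only in rows, so rows that repeat a pose let the fingers close. It gives the time, the measured TCP pose, the force and the opening at its end, in the units of the state.
- readout.sense(): the state, without advancing time (a new reading comes with each control period).
- grab_frame(name): name is "scene" or "top"; returns (picture, depth): 400x640x3 uint8, red, green, blue; 400x640 float32, mm along the optical axis (not along the pixel's ray), 0 where there is no reading.
- calibration(name): a dict with "vfov" (degrees; the focal length in pixels is half the picture's height over the tangent of half this angle, whatever the lens; pixels are square), "cx", "cy" (the principal point, pixels), "cam_to_world" (4x4, takes a point from camera to world coordinates). Camera axes: x right, y down, z forward; pixel columns grow to the right and rows downward; lengths in mm; the calibration is good to about 2 mm. A picture is of the moment at which its call begins. calibration takes no time and is no camera call.
- r.sign_off(): hands the job in, once; it reports no verdict.
The state is a dict: "clock": time; "qpos": joint angles; "qvel": joint speeds; "joint_efforts": joint torques, N m; "eef_pos": TCP position; "tcp_rot": TCP orientation; "contact_force": force on the tool from outside, world axes, zero at the start; "wrist_torque": the same for the moment, N m; "opening": opening from 0.0 (shut) to 1.0 (fully open).
Only numpy, scipy, OpenCV 4.12 (cv2) and the standard library are available. Lean on these libraries where they do the work, as an engineer would, in place of code of your own. Each camera call takes 0.05 s, during which the arm holds its last target.

## Working session

There is one attempt and no reset: what is moved stays moved. The work goes in short steps, Python scripts to look and compute and a tool call to move; the robot and the scene stay as the last step left them, time stands still between calls to the robot, and variables do not carry over. Pictures are saved under pics/ and viewed, and the job is handed in when it is done.

Besides the shell and the picture viewer there is one more tool, called after "Request:" by a JSON object that holds its "method" and its "body", one argument or row to a line. play_rows: Moves the arm, as the interface text tells. Its arguments: {"type":"object","properties":{"rows":{"type":"array"},"squeeze":{"type":"number"}},"required":["rows"]}

```bash
mkdir -p pics; ls; python3 - <<'E'
from rig import readout, grab_frame, calibration, r
import cv2, numpy as np
print(readout.sense())
for n in ("scene","top"):
    p,d=grab_frame(n); c=calibration(n); print(n,c)
    cv2.imwrite(f"pics/{n}0.png",p[:,:,::-1]); np.savez(f"pics/{n}0.npz",p=p,d=d,K=[c['vfov'],c['cx'],c['cy']],T=c['cam_to_world'])
E
```

```text
pics
{'clock': 0.0, 'qpos': array([ 1.31956272e+00,  3.53647548e-01,  1.63419961e+00,  3.35246059e-06,
        1.15517917e+00, -2.38006907e-03]), 'qvel': array([ 0.00138256, -0.0006873 ,  0.00186674,  0.00010037,  0.00056424,
        0.00059452]), 'joint_efforts': array([-9.53166455e-04, -6.05247188e+01, -3.42071378e+01,  3.01471061e-05,
        9.26936249e-03, -5.29559799e-06]), 'eef_pos': array([153.7937153 , 605.2583554 , 230.53403809]), 'tcp_rot': array([-3.14015899e+00, -6.47734680e-06,  2.89273775e+00]), 'contact_force': array([ 0.07480859, -0.25561153,  0.27603437]), 'wrist_torque': array([-0.02471314, -0.00281857,  0.01350849]), 'opening': 0.9952136283293932}
scene {'vfov': 46.74588641007933, 'cx': 312.51069337078263, 'cy': 202.64591209219648, 'cam_to_world': array([[-7.01953274e-01,  5.07062250e-01, -5.00149454e-01,
         1.31412610e+03],
       [ 7.12113022e-01,  4.87333332e-01, -5.05372405e-01,
         8.35672559e+02],
       [-1.25157687e-02, -7.10910753e-01, -7.03170859e-01,
         1.28766405e+03],
       [ 0.00000000e+00,  0.00000000e+00,  0.00000000e+00,
         1.00000000e+00]])}
top {'vfov': 45.00766673162828, 'cx': 320.76757341800516, 'cy': 203.51667222601057, 'cam_to_world': array([[-2.40983217e-02, -9.88177570e-01,  1.51407927e-01,
         3.01647880e+02],
       [-9.99705018e-01,  2.42784569e-02, -6.59057556e-04,
         3.24975686e+01],
       [-3.02468494e-03, -1.51379146e-01, -9.88471145e-01,
         1.40659432e+03],
       [ 0.00000000e+00,  0.00000000e+00,  0.00000000e+00,
         1.00000000e+00]])}
```

View pics/scene0.png

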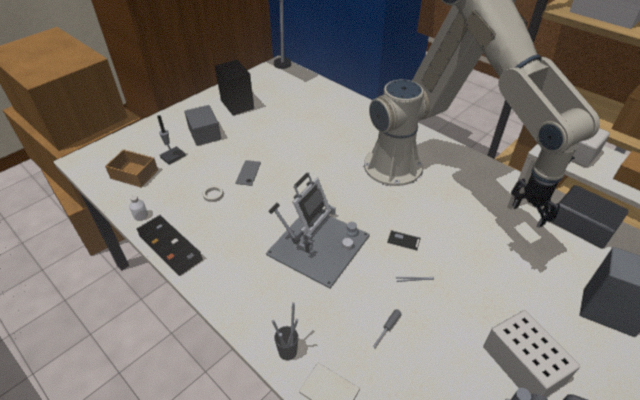

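View pics/top0.png

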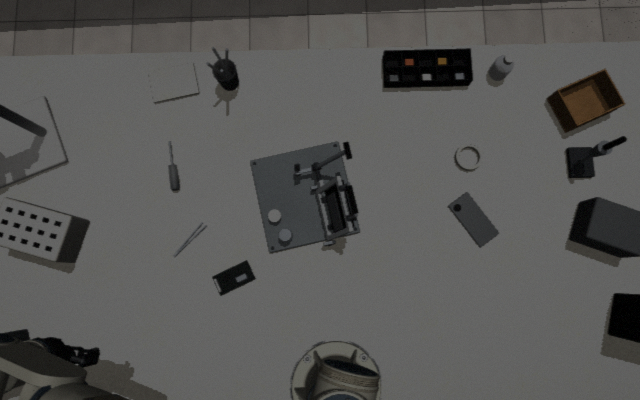

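```bash
cat > h.py <<'E'
import numpy as np, cv2
def load(n):
    z=np.load(f"pics/{n}.npz"); return z['p'],z['d'],z['K'],z['T']
def cloud(n):
    p,d,K,T=load(n); f=200/np.tan(np.radians(K[0]/2))
    v,u=np.mgrid[0:400,0:640]
    P=np.stack([(u-K[1])/f*d,(v-K[2])/f*d,d],-1)
    W=P@T[:3,:3].T+T[:3,3]; W[d==0]=np.nan
    return p,W
def proj(n,X):
    p,d,K,T=load(n); f=200/np.tan(np.radians(K[0]/2))
    X=np.atleast_2d(X); c=(X-T[:3,3])@T[:3,:3]
    return np.c_[K[1]+f*c[:,0]/c[:,2],K[2]+f*c[:,1]/c[:,2]]
def crop(n,out,x0,y0,x1,y1,s):
    p,_,_,_=load(n); c=p[y0:y1,x0:x1,::-1]
    c=cv2.resize(c,None,fx=s,fy=s,interpolation=cv2.INTER_CUBIC)
    c=np.clip(c.astype(float)*1.5,0,255).astype('uint8'); cv2.imwrite(out,c)
E
python3 - <<'E'
from h import *
crop('scene0','pics/s0c.png',255,160,385,290,6) if 0 else crop('scene0','pics/s0c.png',255,165,385,290,4.6)
crop('top0','pics/t0c.png',240,130,370,260,4.5)
p,W=cloud('top0')
for uv in [(252,160),(338,142),(358,235),(272,252),(300,200),(280,170),(200,320)]:
    print(uv,W[uv[1],uv[0]].round(1))
# plate top pixels
m=(W[...,2]>9)&(W[...,2]<19)&(W[...,0]>250)&(W[...,0]<750)&(abs(W[...,1])<350)
import cv2
n,l,st,c=cv2.connectedComponentsWithStats(m.astype('uint8'))
i=1+np.argmax(st[1:,4]); print(st[i],c[i])
pts=W[l==i]; print(np.nanmedian(pts[:,2]))
print(cv2.minAreaRect(pts[:,:2].astype('float32')))
E
```

```text
(252, 160) [650.1 231.9  14.5]
(338, 142) [700.3 -24.4   8.9]
(358, 235) [421.9 -75.2  -4.7]
(272, 252) [377.9 175.9   6.1]
(300, 200) [525.8  91.7  20.5]
(280, 170) [618.5 149.6  11.3]
(200, 320) [190.6 382.6   2. ]
[ 250  142   91  111 5077] [290.67421706 195.25566279]
14.17216231453358
((539.818359375, 81.19990539550781), (280.2532043457031, 269.4219970703125), 11.493526458740234)
```

View pics/s0c.png

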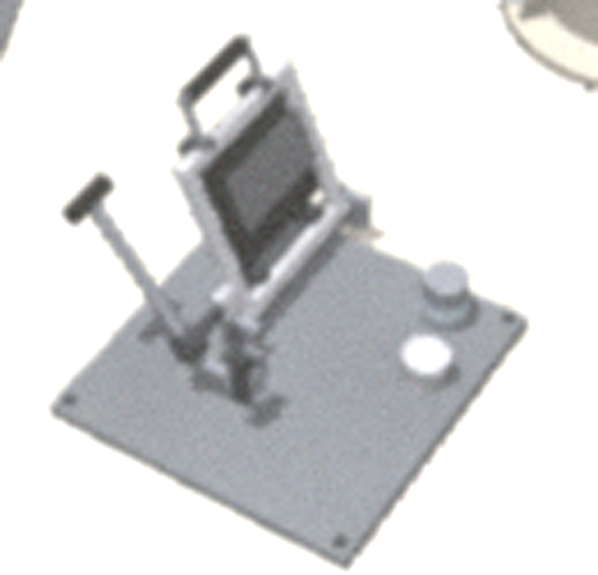

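View pics/t0c.png

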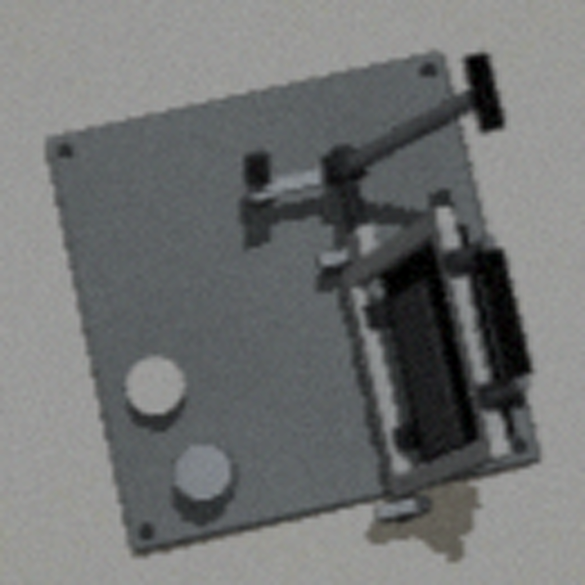

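```bash
cat >> h.py <<'E'
C=np.array([539.8,81.2,0]); YAW=0.2006
RP=np.array([[np.cos(YAW),-np.sin(YAW),0],[np.sin(YAW),np.cos(YAW),0],[0,0,1]])
def p2w(x): return np.atleast_2d(x)@RP.T+C
def w2p(x): return (x-C)@RP
def model(fr,ki):
    s,c=np.sin(fr),np.cos(fr); a=ki-.25-fr
    ax=np.array([65,-40-30*s,35+30*c])
    leg=np.array([0,np.sin(a),np.cos(a)])
    return dict(handle=np.array([-70,-40-190*s,35+190*c]),axle=ax,foot=ax+140*leg,clip=ax+55*np.array([0,np.sin(2.13-.25-fr),np.cos(2.13-.25-fr)]))
E
python3 - <<'E'
from h import *
M=model(.4,0)
for n in ('scene0','top0'):
    p,W=cloud(n); P=w2p(W)
    for k,v in M.items():
        uv=proj(n,p2w(v))[0]; print(n,k,v.round(1),p2w(v)[0].round(1),uv.round(1))
    # foot region
    for lab,c,rad in (('foot',M['foot'],40),('handle',M['handle'],28)):
        h=c[2]
        m=(np.abs(P[...,0]-c[0])<(35 if lab=='foot' else 60))&(np.abs(P[...,1]-c[1])<rad)&(np.abs(P[...,2]-h)<18)&(p.max(-1)<70)
        q=P[m]; print(lab,len(q),q.mean(0).round(1),q.min(0).round(1),q.max(0).round(1))
    im=cv2.resize(p,None,fx=5,fy=5,interpolation=cv2.INTER_CUBIC)
    for k,v in M.items():
        u,w=(proj(n,p2w(v))[0]+.5)*5; cv2.circle(im,(int(u),int(w)),5,(255,0,0),1)
    cs=np.array([[x,y,14] for x,y in((-140,-135),(140,-135),(140,135),(-140,135))])
    cv2.polylines(im,[((proj(n,p2w(cs))+.5)*5).astype(int)],True,(0,255,0),1)
    u,w=(proj(n,p2w([0,0,60]))[0]*5).astype(int)
    cv2.imwrite(f'pics/{n}m.png',np.clip(im[w-300:w+300,u-320:u+320,::-1]*1.4,0,255).astype('uint8'))
E
```

```text
scene0 handle [ -70. -114.  210.] [493.9 -44.5 210. ] [301.7 180.1]
scene0 axle [ 65.  -51.7  62.6] [613.8  43.5  62.6] [296.1 239.9]
scene0 foot [  65.  -136.4  174.1] [630.7 -39.5 174.1] [274.3 208.1]
scene0 clip [65.   3.1 67.6] [602.9  97.2  67.6] [309.2 245.5]
foot 31 [  69.  -136.2  178.1] [  49.5 -142.9  169.9] [  86.9 -131.1  182.7]
handle 33 [ -70.  -113.1  214.8] [-102.3 -118.9  209.5] [ -35.2 -107.3  220.3]
top0 handle [ -70. -114.  210.] [493.9 -44.5 210. ] [351.  199.2]
top0 axle [ 65.  -51.7  62.6] [613.8  43.5  62.6] [315.7 166.8]
top0 foot [  65.  -136.4  174.1] [630.7 -39.5 174.1] [346.6 150.1]
top0 clip [65.   3.1 67.6] [602.9  97.2  67.6] [296.8 170.6]
foot 120 [  63.4 -134.4  177.4] [  42.5 -144.3  156.2] [  86.1 -116.9  186.8]
handle 224 [ -71.7 -113.7  214.2] [-115.  -123.   192.5] [ -26.4 -102.6  222.6]
```

View pics/scene0m.png

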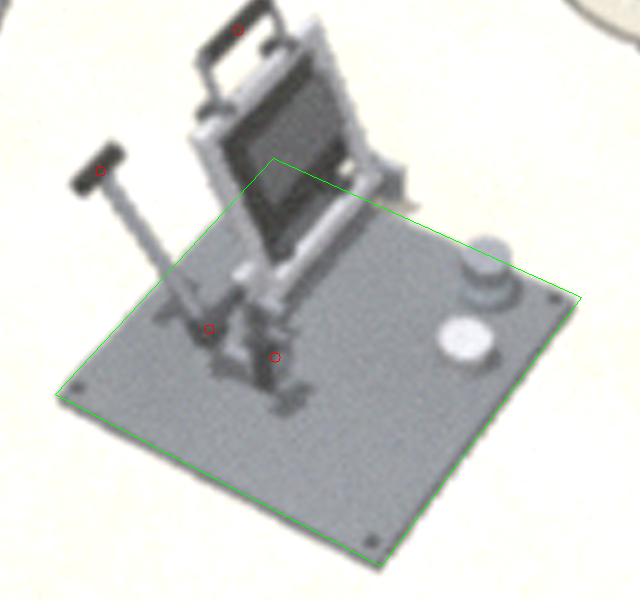

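View pics/top0m.png

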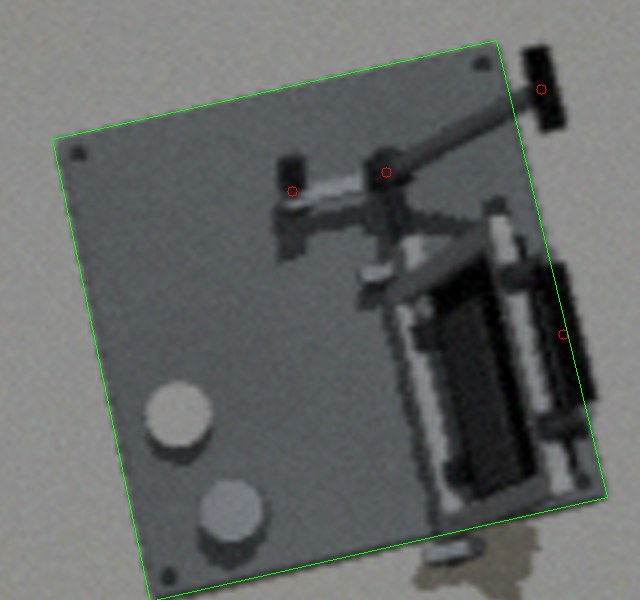

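```bash
cat >> h.py <<'E'
from scipy.spatial.transform import Rotation as Ro
def mv(plate_xyz,yaw=np.pi+YAW,tilt=0.):
    # tilt about plate x axis
    from rig import readout
    s=readout.sense(); R0=Ro.from_euler('xyz',s['tcp_rot'])
    Rt=Ro.from_euler('z',YAW)*Ro.from_euler('x',tilt)*Ro.from_euler('z',yaw-YAW)*Ro.from_euler('x',np.pi)
    t=p2w(plate_xyz)[0]
    sh=R0.inv().apply(t-s['eef_pos'])/10
    rv=(R0.inv()*Rt).as_rotvec()
    print('at',w2p(s['eef_pos']).round(1),'t',round(s['clock'],2),'F',s['contact_force'].round(1),'op',round(s['opening'],3),'-> shift',sh.round(2),'rot',rv.round(3))
E
python3 - <<'E'
from h import *
mv([65,-190,330])
E
```

```text
at [-273.8  590.5  230.7] t 0.1 F [-1.   0.6 -0.2] op 1.002 -> shift [-64.43 -55.59  -9.87] rot [-0.001 -0.    -0.449]
```

Request:
{"method": "play_rows", "body": {
  "rows": [
    [255,[0,0,-4],[0,0,0]],
    [255,[0,0,-8],[0,0,-0.1]],
    [255,[-2,-2,-9.9],[0,0,-0.2]],
    [255,[-5,-4.3,-9.9],[0,0,-0.3]],
    [255,[-8,-6.9,-9.9],[0,0,-0.4]],
    [255,[-11,-9.5,-9.9],[0,0,-0.449]],
    [255,[-14,-12.1,-9.9],[0,0,-0.449]],
    [255,[-17,-14.7,-9.9],[0,0,-0.449]],
    [255,[-20,-17.3,-9.9],[0,0,-0.449]],
    [255,[-23,-19.8,-9.9],[0,0,-0.449]],
    [255,[-26,-22.4,-9.9],[0,0,-0.449]],
    [255,[-28,-24.2,-9.9],[0,0,-0.449]]
  ],
  "squeeze": 30
}}

```text
clock: 1.1
eef_pos: [366.8, 299.5, 330.1]
tcp_rot: [-3.141, 0.0, -2.942]
contact_force: [0.4, 0.5, 0.0]
opening: -0.001
```

```bash
python3 - <<'E'
from h import *
mv([65,-190,330])
E
```

```text
at [-126.1  248.4  330.1] t 1.1 F [0.4 0.5 0. ] op -0.001 -> shift [-19.15 -43.82   0.06] rot [-0.001  0.    -0.001]
```

Request:
{"method": "play_rows", "body": {
  "rows": [
    [255,[-1.6,-3.6,0],[0,0,0]],
    [255,[-3.2,-7.3,0],[0,0,0]],
    [255,[-4.8,-11,0],[0,0,0]],
    [255,[-6.4,-14.6,0],[0,0,0]],
    [255,[-8,-18.3,0],[0,0,0]],
    [255,[-9.6,-22,0],[0,0,0]],
    [255,[-11.2,-25.6,0],[0,0,0]],
    [255,[-12.8,-29.2,0],[0,0,0]],
    [255,[-14.4,-33,0],[0,0,0]],
    [255,[-16.4,-37.5,0],[0,0,0]],
    [255,[-18,-41,0],[0,0,0]],
    [255,[-19.15,-43.8,0],[0,0,0]]
  ]
}}

```text
clock: 2.1
eef_pos: [641.6, -91.5, 329.7]
tcp_rot: [-3.141, -0.0, -2.942]
contact_force: [0.2, 1.1, 0.2]
opening: -0.003
```

```bash
python3 - <<'E'
from h import *
mv([65,-185,158])
E
```

```text
at [  65.3 -189.5  329.7] t 2.1 F [0.2 1.1 0.2] op -0.003 -> shift [ 0.03  0.45 17.17] rot [-0.    -0.    -0.001]
```

Request:
{"method": "play_rows", "body": {
  "rows": [
    [255,[0,0,3],[0,0,0]],
    [255,[0,0,6],[0,0,0]],
    [255,[0,0,9],[0,0,0]],
    [255,[0,0,12],[0,0,0]],
    [255,[0,0,15],[0,0,0]],
    [255,[0,0,17.2],[0,0,0]],
    [255,[0,0,17.2],[0,0,0]],
    [255,[0,0,17.2],[0,0,0]]
  ]
}}

```text
clock: 2.77
eef_pos: [639.6, -88.8, 157.3]
tcp_rot: [3.141, -0.003, -2.941]
contact_force: [0.4, -0.2, 0.9]
opening: -0.001
```

```bash
cat > snap.py <<'E'
import sys
from rig import readout, grab_frame, calibration, r
import cv2, numpy as np
from h import *
tag=sys.argv[1]
for n in sys.argv[2:]:
    p,d=grab_frame(n); c=calibration(n)
    np.savez(f"pics/{n}{tag}.npz",p=p,d=d,K=[c['vfov'],c['cx'],c['cy']],T=c['cam_to_world'])
    u,w=proj(n+tag,p2w([0,-20,90]))[0].astype(int)
    crop(n+tag,f'pics/{n}{tag}.png',u-75,w-65,u+75,w+65,4.5)
E
python3 snap.py 1 scene top; python3 - <<'E'
from h import *
mv([65,-185,158])
E
```

```text
at [  65.7 -187.1  159.8] t 2.87 F [ 0.9  0.1 -0.1] op 0.002 -> shift [0.07 0.21 0.18] rot [-0.001  0.002 -0.   ]
```

View pics/scene1.png

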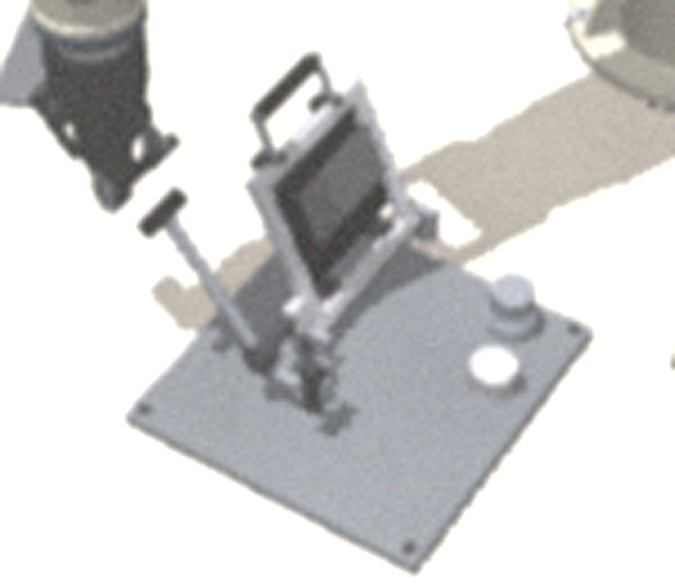

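View pics/top1.png

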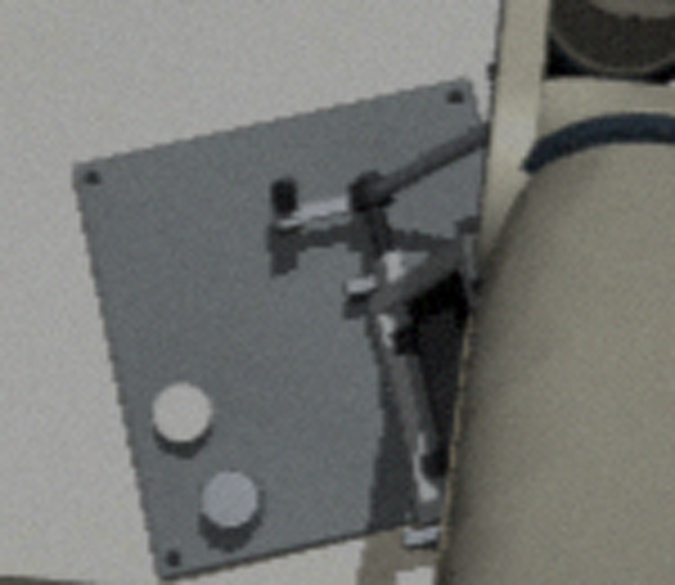

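Request:
{"method": "play_rows", "body": {
  "rows": [
    [255,[0,1.2,0],[0,0,0]],
    [255,[0,2.4,0],[0,0,0]],
    [255,[0,3.6,-0.3],[0,0,0]],
    [255,[0,4.8,-0.7],[0,0,0]],
    [255,[0,6,-1.2],[0,0,0]],
    [255,[0,7,-1.6],[0,0,0]],
    [255,[0,8,-1.9],[0,0,0]],
    [255,[0,9,-2.2],[0,0,0]],
    [255,[0,9,-2.2],[0,0,0]]
  ]
}}

```text
clock: 3.62
eef_pos: [622.4, 1.3, 181.0]
tcp_rot: [3.141, 0.001, -2.94]
contact_force: [-0.1, 0.7, -0.1]
opening: 0.001
```

```bash
python3 snap.py 2 scene; python3 - <<'E'
from h import *
mv([65,-55,182])
E
```

```text
at [ 65.  -95.7 180.7] t 3.67 F [-0.3  0.3  0. ] op -0.001 -> shift [-0.01  4.07 -0.13] rot [0.    0.    0.001]
```

View pics/scene2.png

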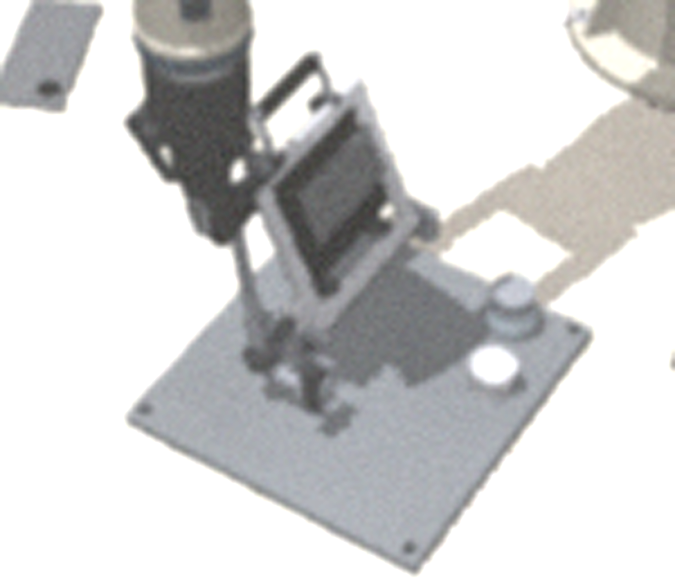

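Request:
{"method": "play_rows", "body": {
  "rows": [
    [255,[0,1,0],[0,0,0]],
    [255,[0,2,0],[0,0,0]],
    [255,[0,3,0],[0,0,0]],
    [255,[0,4,0],[0,0,0]],
    [255,[0,5,0],[0,0,0]],
    [255,[0,5.5,0],[0,0,0]],
    [255,[0,5.5,-1],[0,0,0]],
    [255,[0,5.5,-2],[0,0,0]],
    [255,[0,5.5,-3],[0,0,0]],
    [255,[0,5.5,-4],[0,0,0]],
    [255,[0,5.5,-5],[0,0,0]],
    [255,[0,5.5,-5],[0,0,0]]
  ]
}}

```text
clock: 4.67
eef_pos: [613.1, 52.9, 233.4]
tcp_rot: [-3.141, 0.004, -2.942]
contact_force: [0.4, -0.1, -0.3]
opening: -0.002
```

```bash
python3 snap.py 3 scene; python3 - <<'E'
from h import *
mv([65,70,160])
E
```

```text
at [ 65.7 -42.2 232.1] t 4.72 F [ 0.3 -0.2 -0.1] op 0.003 -> shift [ 0.1  11.22  7.2 ] rot [-0.     0.003 -0.001]
```

View pics/scene3.png

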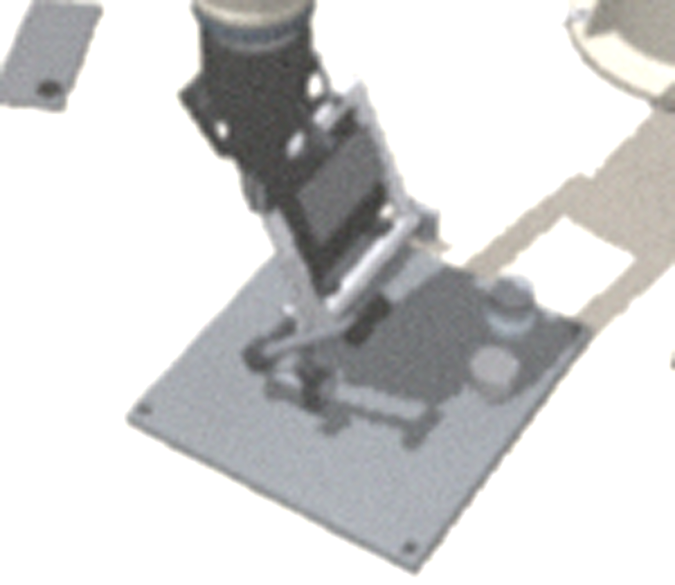

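Request:
{"method": "play_rows", "body": {
  "rows": [
    [255,[0,3,0],[0,0,0]],
    [255,[0,6,0],[0,0,0]],
    [255,[0,9,1],[0,0,0]],
    [255,[0,11.2,3],[0,0,0]],
    [255,[0,11.2,5],[0,0,0]],
    [255,[0,11.2,7],[0,0,0]],
    [255,[0,11.2,7],[0,0,0]],
    [255,[0,11.2,7],[0,0,0]]
  ]
}}

```text
clock: 5.38
eef_pos: [588.4, 162.7, 159.3]
tcp_rot: [-3.141, -0.003, -2.941]
contact_force: [-0.4, 1.0, 0.6]
opening: 0.001
```

```bash
python3 snap.py 4 scene; python3 - <<'E'
from h import *
mv([65,78,115])
m=model(.4,1.7); print(m)
p,W=cloud('scene4'); P=w2p(W)
print(proj('scene4',p2w(m['foot'])))
q=P[(abs(P[...,0]-65)<35)&(abs(P[...,1]-m['foot'][1])<30)&(abs(P[...,2]-132)<22)]; print(len(q), q.min(0),q.max(0),np.median(q,0))
E
```

```text
at [ 64.9  70.  160.5] t 5.43 F [ 0.2 -0.1  0.9] op -0.002 -> shift [-0.01  0.8   4.55] rot [-0.    -0.001 -0.001]
{'handle': array([ -70.        , -113.98948504,  210.00158886]), 'axle': array([ 65.        , -51.68255027,  62.63182982]), 'foot': array([ 65.        ,  69.75670131, 132.29177652]), 'clip': array([65.        ,  3.09089618, 67.61876917])}
[[325.85257344 241.11279225]]
74 [ 39.79645157  40.40045334 114.65381419] [ 89.27097553  75.92868594 142.90696665] [ 67.33213324  68.42142194 132.11996008]
```

View pics/scene4.png

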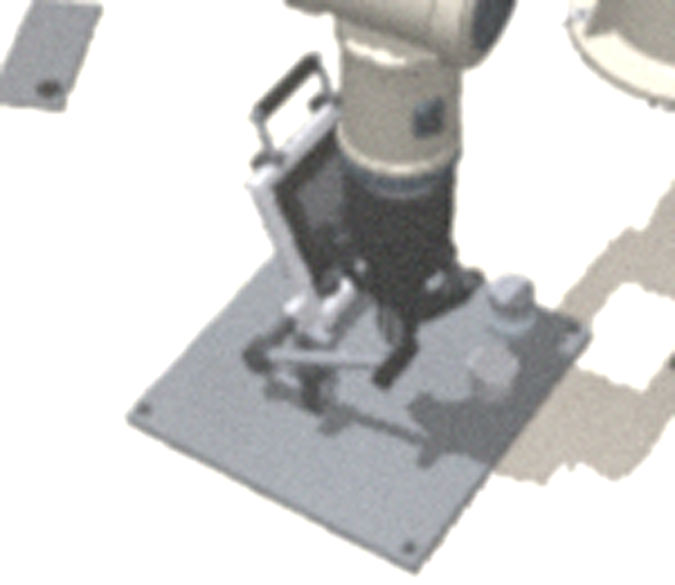

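Request:
{"method": "play_rows", "body": {
  "rows": [
    [255,[0,0,1],[0,0,0]],
    [255,[0,0.1,2],[0,0,0]],
    [255,[0,0.3,2.7],[0,0,0]],
    [255,[0,0.5,3.3],[0,0,0]],
    [255,[0,0.7,3.9],[0,0,0]],
    [255,[0,0.9,4.5],[0,0,0]],
    [255,[0,1.1,5.1],[0,0,0]],
    [255,[0,1.2,5.6],[0,0,0]],
    [255,[0,1.3,6],[0,0,0]]
  ]
}}

```text
clock: 6.18
eef_pos: [586.3, 175.6, 99.3]
tcp_rot: [-3.141, -0.001, -2.941]
contact_force: [-0.7, 1.0, 0.6]
opening: -0.003
```

```bash
python3 snap.py 5 scene; python3 - <<'E'
from h import *
mv([65,87,83])
E
```

```text
at [64.1 83.3 98.7] t 6.23 F [-0.7  0.5 -0.7] op 0.0 -> shift [-0.1   0.37  1.57] rot [-0.    -0.002 -0.   ]
```

View pics/scene5.png

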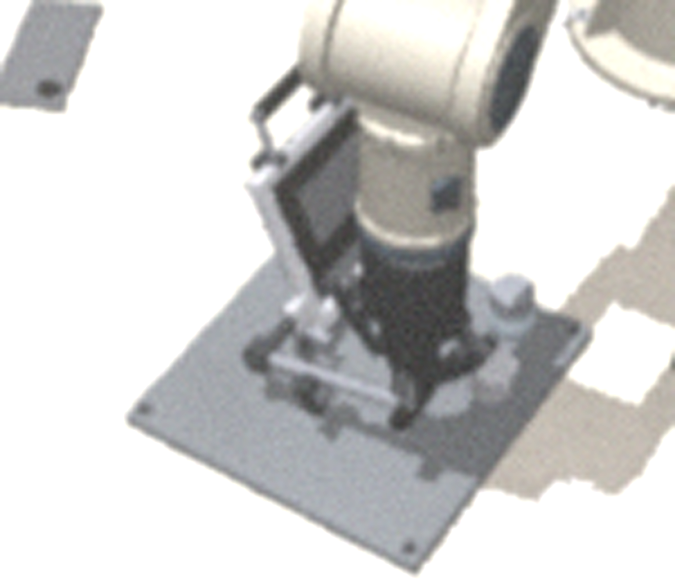

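Request:
{"method": "play_rows", "body": {
  "rows": [
    [255,[0,0.1,0.4],[0,0,0]],
    [255,[0,0.2,0.8],[0,0,0]],
    [255,[0,0.3,1.2],[0,0,0]],
    [255,[0,0.4,1.6],[0,0,0]],
    [255,[0,0.4,1.6],[0,0,0]]
  ]
}}

```text
clock: 6.65
eef_pos: [585.6, 179.6, 83.4]
tcp_rot: [-3.142, -0.001, -2.941]
contact_force: [-0.1, 0.7, 0.5]
opening: -0.003
```

```bash
python3 snap.py 6 scene; python3 - <<'E'
from h import *
mv([65,87,79])
E
```

```text
at [64.6 87.3 83.8] t 6.7 F [-0.2  0.2 -0.1] op 0.002 -> shift [-0.04 -0.03  0.48] rot [-0.    -0.001 -0.   ]
```

View pics/scene6.png

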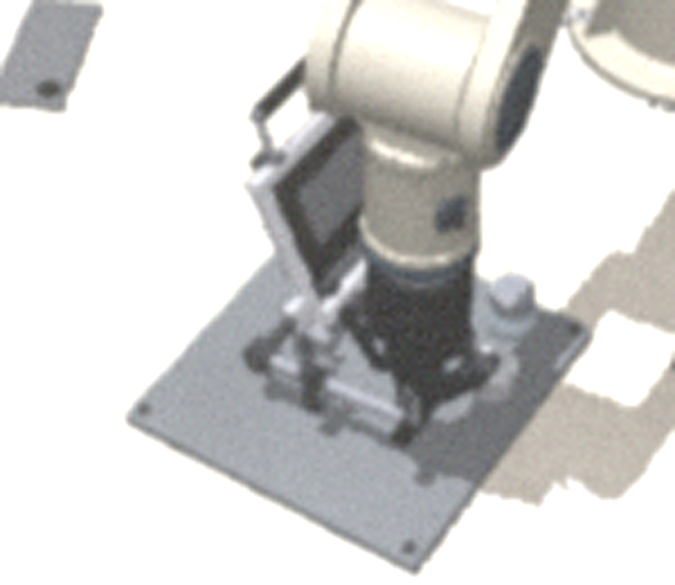

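Request:
{"method": "play_rows", "body": {
  "rows": [
    [255,[0,0,0.3],[0,0,0]],
    [255,[0,0,0.6],[0,0,0]],
    [255,[0,0,0.8],[0,0,0]],
    [255,[0,0,0.8],[0,0,0]],
    [255,[0,0,0.8],[0,0,0]],
    [255,[0,0,0.8],[0,0,0]]
  ]
}}

```text
clock: 7.2
eef_pos: [586.5, 180.4, 77.1]
tcp_rot: [3.141, 0.001, -2.942]
contact_force: [-1.8, 2.0, 6.3]
opening: 0.002
```

Request:
{"method": "play_rows", "body": {
  "rows": [
    [255,[0,0,-1],[0,0,0]],
    [255,[0,0,-4],[0,0,0]],
    [255,[0,0,-8],[0,0,0]],
    [255,[0,0,-12],[0,0,0]],
    [255,[0,0,-16],[0,0,0]],
    [255,[0,0,-19],[0,0,0]],
    [255,[0,0,-21],[0,0,0]],
    [255,[0,0,-21],[0,0,0]]
  ]
}}

```text
clock: 7.87
eef_pos: [588.2, 180.1, 292.5]
tcp_rot: [3.141, 0.009, -2.941]
contact_force: [1.3, 1.0, -0.1]
opening: -0.001
```

```bash
python3 snap.py 7 scene top; python3 - <<'E'
from h import *
mv([-70,-114,270])
m=model(.4,2.13); print(m)
p,W=cloud('scene7'); P=w2p(W)
q=P[(abs(P[...,0]-65)<30)&(abs(P[...,1]-88)<12)&(P[...,2]<150)&(P[...,2]>40)]; print(len(q), q.min(0),q.max(0),np.median(q,0))
for lab,c in m.items(): print(lab,proj('scene7',p2w(c)))
E
```

```text
at [ 65.1  87.1 287.4] t 7.97 F [-0.5 -0.  -0.7] op -0.001 -> shift [ 13.5  -20.12   1.72] rot [ 0.     0.002 -0.001]
{'handle': array([ -70.        , -113.98948504,  210.00158886]), 'axle': array([ 65.        , -51.68255027,  62.63182982]), 'foot': array([65.        , 87.74076797, 75.32585725]), 'clip': array([65.        ,  3.09089618, 67.61876917])}
63 [41.90926865 76.86097761 66.18391173] [87.11659806 92.25500552 87.40165518] [66.76538301 85.7430656  79.00767288]
handle [[301.74719646 180.06705142]]
axle [[296.09557123 239.8876561 ]]
foot [[330.28571587 254.4257588 ]]
clip [[309.19810056 245.45902525]]
```

View pics/scene7.png

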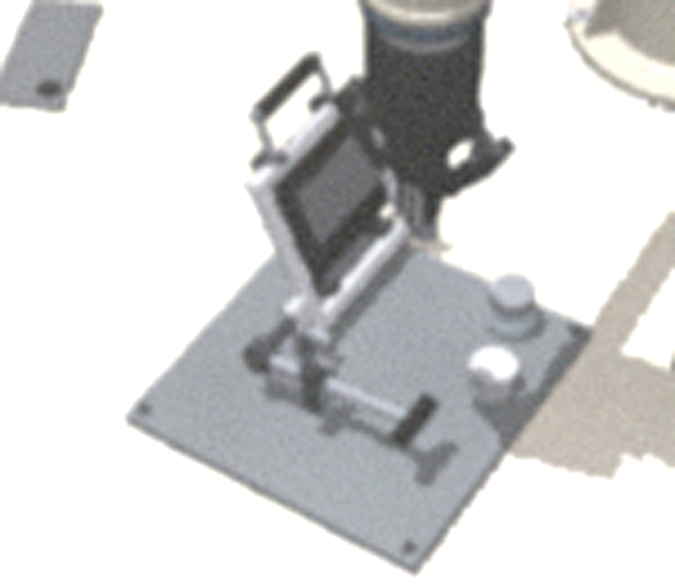

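View pics/top7.png

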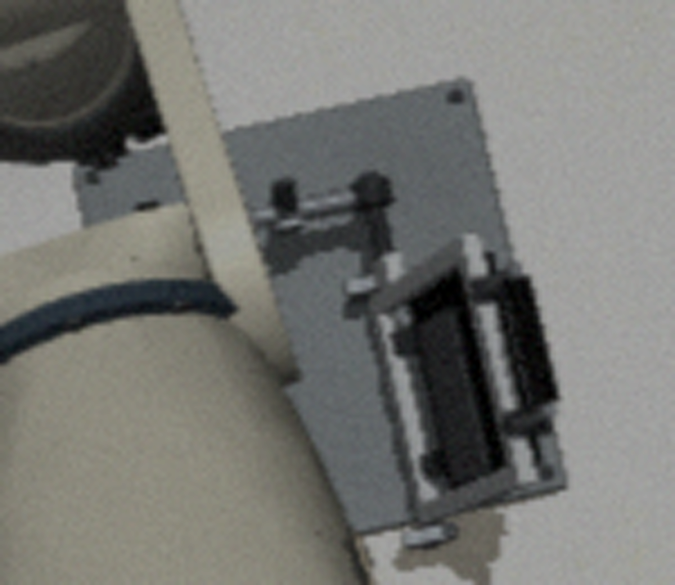

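```bash
python3 - <<'E'
from h import *
o=proj('scene7',p2w([0,-20,90]))[0].astype(int)-[75,65]
print('foot seen',np.array([416,421])/4.5+o)
p,W=cloud('scene7'); P=w2p(W)
m=(p.max(-1)<75)&(abs(P[...,0]-65)<28)&(abs(P[...,1]-88)<14)&(P[...,2]>60)&(P[...,2]<95)
v,u=np.nonzero(m); print(len(u),u.mean(),v.mean(), P[m].mean(0))
for k in (1.95,2.06,2.13): print(k,proj('scene7',p2w(model(.4,k)['foot'])),model(.4,k)['foot'].round(1))
p,W=cloud('scene4')
E
```

```text
foot seen [330.44444444 254.55555556]
49 329.61224489795916 254.18367346938774 [67.47650822 86.60870276 78.49831809]
1.95 [[329.2284721  249.12384744]] [ 65.   83.2 100.1]
2.06 [[330.01326494 252.4255993 ]] [65.  86.5 85. ]
2.13 [[330.28571587 254.4257588 ]] [65.  87.7 75.3]
```

Request:
{"method": "play_rows", "body": {
  "rows": [
    [0,[1.9,-2.9,0],[0,0,0]],
    [0,[3.9,-5.8,0],[0,0,0]],
    [0,[5.8,-8.6,0],[0,0,0]],
    [0,[7.7,-11.5,0],[0,0,0]],
    [0,[9.7,-14.4,0],[0,0,0]],
    [0,[11.6,-17.3,0.5],[0,0,0]],
    [0,[13.5,-20.1,1.7],[0,0,0]],
    [0,[13.5,-20.1,1.7],[0,0,0]],
    [0,[13.5,-20.1,1.7],[0,0,0]]
  ]
}}

```text
clock: 8.72
eef_pos: [491.9, -45.4, 267.5]
tcp_rot: [3.141, -0.003, -2.945]
contact_force: [0.6, 0.2, -0.0]
opening: 1.005
```

```bash
python3 snap.py 8 scene; python3 - <<'E'
from h import *
mv([-70,-114,193])
E
```

```text
at [ -71.  -113.8  268.2] t 8.77 F [ 0.1 -0.4  0.7] op 0.999 -> shift [-0.11 -0.02  7.52] rot [ 0.001 -0.002 -0.002]
```

View pics/scene8.png

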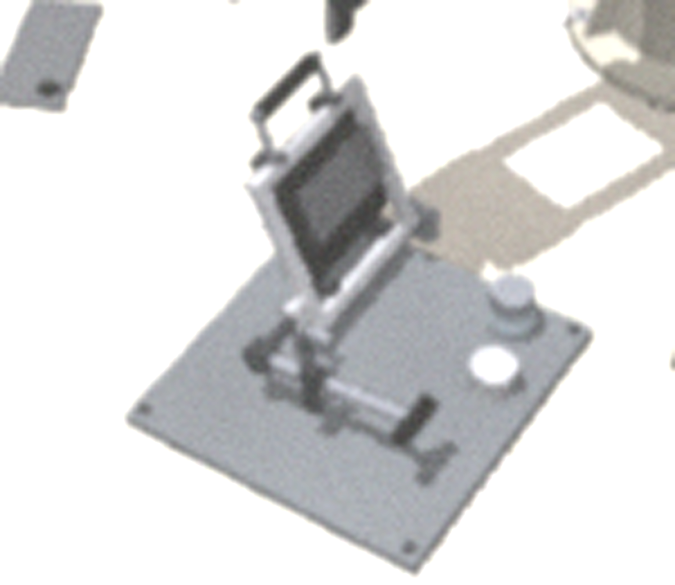

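Request:
{"method": "play_rows", "body": {
  "rows": [
    [0,[-0.1,0,2],[0,0,0]],
    [0,[-0.1,0,4],[0,0,0]],
    [0,[-0.1,0,5.5],[0,0,0]],
    [0,[-0.1,0,6.6],[0,0,0]],
    [0,[-0.1,0,7.5],[0,0,0]],
    [0,[-0.1,0,7.5],[0,0,0]]
  ]
}}

```text
clock: 9.27
eef_pos: [494.0, -43.2, 192.6]
tcp_rot: [3.141, -0.003, -2.94]
contact_force: [-0.9, -0.7, 0.4]
opening: 1.002
```

```bash
python3 snap.py 9 scene; python3 - <<'E'
from h import *
mv([-70,-114,193])
E
```

```text
at [ -69.2 -113.1  193.7] t 9.32 F [-0.1 -0.3  0.6] op 0.998 -> shift [ 0.08 -0.09  0.07] rot [ 0.    -0.001  0.   ]
```

View pics/scene9.png

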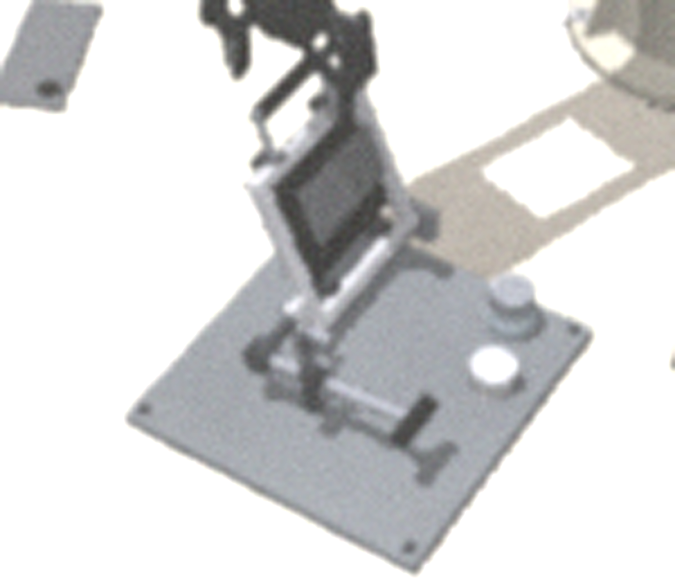

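Fingers straddle the bar. Now close.

Request:
{"method": "play_rows", "body": {
  "rows": [
    [120,[0,0,0],[0,0,0]],
    [255,[0,0,0],[0,0,0]],
    [255,[0,0,0],[0,0,0]],
    [255,[0,0,0],[0,0,0]],
    [255,[0,0,0],[0,0,0]],
    [255,[0,0,0],[0,0,0]],
    [255,[0,0,0],[0,0,0]],
    [255,[0,0,0],[0,0,0]],
    [255,[0,0,0],[0,0,0]],
    [255,[0,0,0],[0,0,0]]
  ],
  "squeeze": 40
}}

```text
clock: 10.15
eef_pos: [495.0, -44.8, 194.7]
tcp_rot: [-3.14, 0.001, -2.941]
contact_force: [0.6, -5.1, 3.2]
opening: 0.171
```

```bash
python3 snap.py 10 scene; python3 - <<'E'
from h import *
mv([-70,-114,193])
for f in (.4,.35,.3,.25,.2,.15,.1,.05,0): print(f,((model(f,2.13)['handle']-model(.4,2.13)['handle'])/10).round(2))
E
```

```text
at [ -69.  -114.5  194.7] t 10.2 F [-1.  -6.3  3.1] op 0.171 -> shift [0.1  0.05 0.17] rot [-0.001  0.001 -0.   ]
0.4 [0. 0. 0.]
0.35 [0.   0.88 0.35]
0.3 [0.   1.78 0.65]
0.25 [0.   2.7  0.91]
0.2 [0.   3.62 1.12]
0.15 [0.   4.56 1.29]
0.1 [0.  5.5 1.4]
0.05 [0.   6.45 1.48]
0 [0.  7.4 1.5]
```

View pics/scene10.png

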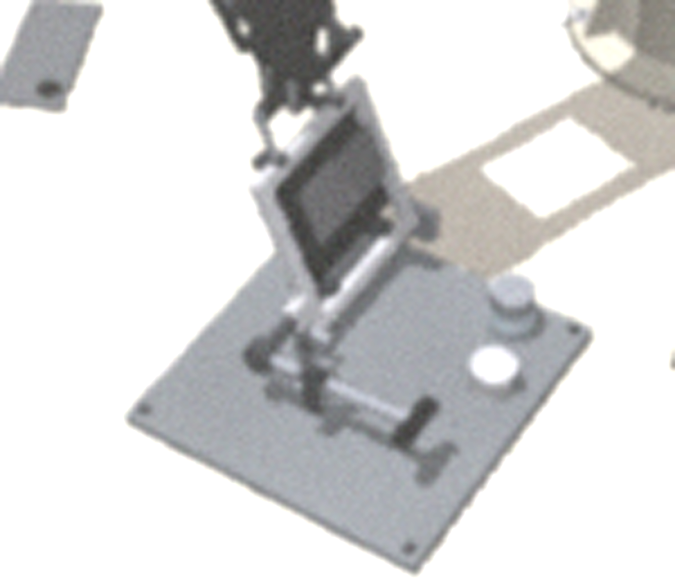

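Request:
{"method": "play_rows", "body": {
  "rows": [
    [255,[0,0.4,-0.18],[0,0,0]],
    [255,[0,0.9,-0.35],[0,0,0]],
    [255,[0,1.35,-0.5],[0,0,0]],
    [255,[0,1.8,-0.65],[0,0,0]],
    [255,[0,2.25,-0.79],[0,0,0]],
    [255,[0,2.7,-0.91],[0,0,0]],
    [255,[0,3.15,-1.02],[0,0,0]],
    [255,[0,3.6,-1.12],[0,0,0]],
    [255,[0,4.1,-1.21],[0,0,0]],
    [255,[0,4.55,-1.29],[0,0,0]],
    [255,[0,5.05,-1.35],[0,0,0]],
    [255,[0,5.5,-1.4],[0,0,0]]
  ]
}}

```text
clock: 11.2
eef_pos: [483.7, 10.6, 208.3]
tcp_rot: [3.141, 0.0, -2.941]
contact_force: [2.7, -2.6, 0.7]
opening: 0.168
```

```bash
python3 snap.py 11 scene; python3 - <<'E'
from h import *
mv([-70,-40,208])
E
```

```text
at [-69.  -57.5 208.3] t 11.25 F [ 2.5 -2.1  0.9] op 0.165 -> shift [0.1  1.75 0.03] rot [ 0.001  0.    -0.   ]
```

View pics/scene11.png

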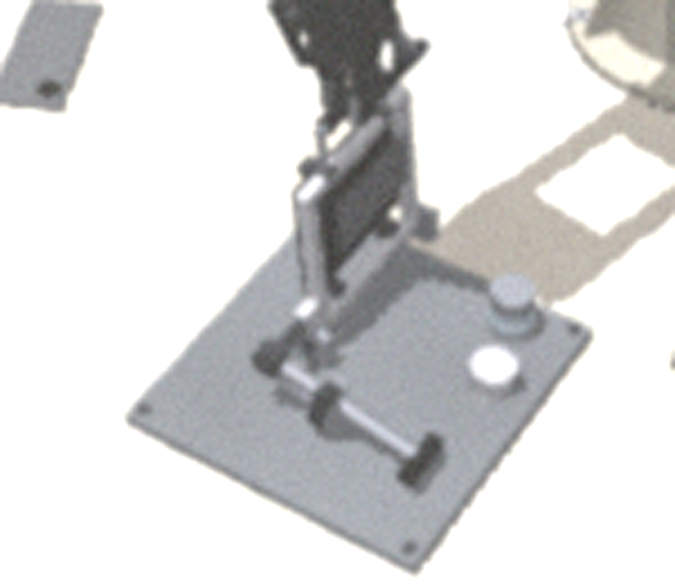

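Request:
{"method": "play_rows", "body": {
  "rows": [
    [255,[0,0.3,-0.03],[0,0,0]],
    [255,[0,0.6,-0.05],[0,0,0]],
    [255,[0,0.9,-0.07],[0,0,0]],
    [255,[0,1.2,-0.09],[0,0,0]],
    [255,[0,1.5,-0.1],[0,0,0]],
    [255,[0,1.7,-0.1],[0,0,0]],
    [255,[0,1.7,-0.1],[0,0,0]],
    [255,[0,1.7,-0.1],[0,0,0]]
  ]
}}

```text
clock: 11.92
eef_pos: [480.3, 26.8, 209.0]
tcp_rot: [3.141, 0.0, -2.941]
contact_force: [5.6, -1.7, -4.5]
opening: 0.175
```

```bash
python3 snap.py 12 scene top; python3 - <<'E'
from h import *
from rig import readout
mv([-70,-40,208]); print(RP.T@readout.sense()['contact_force'])
for f in (-.05,0,.05,.1): m=model(f,2.13); print(f,m['foot'].round(1),proj('scene12',p2w(m['foot'])))
p,W=cloud('scene12'); P=w2p(W)
m=(p.max(-1)<75)&(abs(P[...,0]-65)<28)&(abs(P[...,1]-92)<16)&(P[...,2]>17)&(P[...,2]<60)
v,u=np.nonzero(m); print(len(u),u.mean(),v.mean(), P[m].mean(0))
# frame plane: points on back face
m=(P[...,0]>-145)&(P[...,0]<5)&(P[...,2]>60)&(P[...,2]<180)&(abs(P[...,1]+40)<25)
q=P[m]; A=np.c_[q[:,2],q[:,0],np.ones(len(q))]; 
for _ in range(8):
    s=np.linalg.lstsq(A,q[:,1],rcond=None)[0]; k=abs(A@s-q[:,1])<6; A,q=A[k],q[k]
print('slope dy/dz (=-tan lean)',s,len(q))
E
```

```text
at [-69.1 -41.5 209. ] t 12.02 F [ 4.8 -1.6 -5.6] op 0.172 -> shift [0.09 0.15 0.1 ] rot [ 0.  0. -0.]
[ 4.38395211 -2.56882101 -5.56124378]
-0.05 [65.  92.6 15.7] [[331.23298959 265.99457362]]
0 [65.  93.4 22.4] [[331.46275526 264.89997802]]
0.05 [65.  93.8 29.1] [[331.61063837 263.75083414]]
0.1 [65.  94.  35.8] [[331.67547346 262.54977385]]
45 331.0 264.73333333333335 [67.66537365 93.10180869 26.11269403]
slope dy/dz (=-tan lean) [ 1.81818556e-02 -2.73850107e-02 -4.28140945e+01] 213
```

View pics/scene12.png

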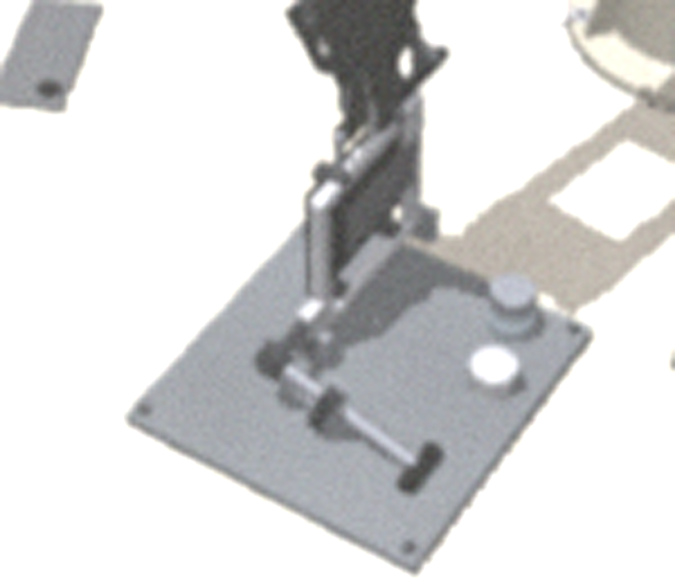

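View pics/top12.png

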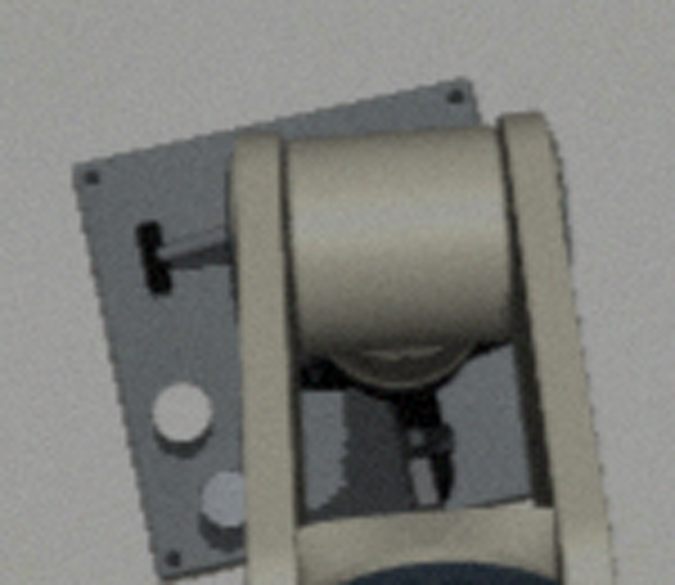

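Request:
{"method": "play_rows", "body": {
  "rows": [
    [255,[0,0,0],[0,0,0]],
    [255,[0,0,0],[0,0,0]],
    [255,[0,0,0],[0,0,0]],
    [255,[0,0,0],[0,0,0]],
    [255,[0,0,0],[0,0,0]],
    [255,[0,0,0],[0,0,0]],
    [255,[0,0,0],[0,0,0]],
    [255,[0,0,0],[0,0,0]]
  ]
}}

```text
clock: 12.68
eef_pos: [480.4, 26.7, 208.9]
tcp_rot: [3.142, -0.0, -2.942]
contact_force: [5.6, -1.1, -5.9]
opening: 0.171
```

```bash
python3 - <<'E'
from h import *
from rig import r, readout
mv([-70,-40,208]); print(r.sign_off()); s=readout.sense(); print(s['clock'],s['opening'],s['contact_force'],w2p(s['eef_pos']))
E
```

```text
at [-69.1 -41.6 208.9] t 12.68 F [ 5.6 -1.1 -5.9] op 0.171 -> shift [0.09 0.16 0.09] rot [ 0.    -0.    -0.001]
the job is handed in; nothing more can be done
None
the job is handed in; nothing more can be done
```

The job is handed in at 12.7 s of the 61 s allowed, with the gripper still holding the handle and the frame upright. No verdict was reported.

**What I did:** I pushed the kickstand over the top with the closed fingers and let it fall onto the sprung jaw. I then pressed its foot down past the jaw until it sat home. After that I gripped the handle bar and pulled the frame upright along its arc until the foot came down on the base plate.

**What the last checks showed:**
- **Kickstand:** before lifting, its foot appeared within a pixel of where the fully home position (2.13 rad) should put it. A further press met about 6 N, the level at which the whole frame starts to lift.
- **Frame:** the handle position gives a lean of about +0.01 rad, and a plane fitted to the frame gives about -0.02 rad. Both are well within the 0.08 limit.
- **Foot:** the picture puts it on the plate. Its depth reading came out a few millimetres high, as earlier readings of the foot also did.
- **Grip:** the fingers were stopped by the bar at about 14.5 mm open with a 40 N squeeze. The tool's position did not change over the last 0.7 s.
- **Loose things:** the jar and tin look unmoved in the last pictures. I did not measure the table items, but the gripper never came near them.

After hand-in the robot gave no more readings, so I could not check the final one-second hold myself.

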